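Sweep discarded specimen lids into the dustpan

ROBOT

A 7-joint arm with a two-finger parallel gripper is mounted at the origin on the work surface. World frame = base frame: x ahead of the robot, y to its left, z up, the work surface at z = 0. Lengths are in mm, angles in degrees, forces in N, time in s.
With the tool pointing down it reaches from about 425 to 975 mm from the base axis. Payload 16.7 kg.
Tool frame: the origin (TCP) lies on the centre line of the jaws, within the pads' length; the fingertips stand 8 mm ahead of it and the grasp point (between the pads) lies 11 mm behind it; z points along the fingers, y is the line along which they close (so a half turn about z gives the same grasp; the last joint's range is limited). The gripper opens to 85 mm and grips with 20 to 120 N. Pads are 22 mm wide; open, the fingers measure 114 mm over their backs; the gripper's body (76 mm by 85 mm) begins 54 mm behind the grasp point. The pads swing forward as they close: fully open they stand 13 mm farther back than shut.
Start: joints at [-76.576, 24.414, 4.234, 92.017, -1.954, 63.644, -3.845], TCP at [252.754, 625.853, 239.302] pointing down, gripper open.
Joint ranges: [-163.25, 163.25], [-28.42, 122.38], [-70.27, 78.77], [12.13, 141.07], [-58.53, 238.53], [9.26, 117.41], [-156.51, 156.51]. Speed limits (degrees/s): [108.29, 108.29, 136.94, 136.94, 172.46, 172.46, 172.46].

INTERFACE

Orientations are given as a 3x3 rotation matrix whose columns are the frame's x, y, z axes.
In Python, from bench import state, viewer, hand_in, finder gives the robot as it stands.
- The arm moves only by the shell command python3 -m handwheel 'ROWS' [FORCE]. ROWS is JSON, a list that holds one entry, the list of rows, each a list of 7 numbers: the shift along the world's x, y, z in cm, then the turn, a rotation vector about the world's x, y, z in degrees, then the opening, from 0 (shut) to 1 (fully open). In form: [[[x, y, z, rx, ry, rz, hand], ...]]. A call has 1 to 8 rows; each row shifts and turns the commanded pose from where the row before left it; what a row does not reach is not made up. A row lasts 1/12 s, in which the tool goes at most 41.7 mm and 7.16 degrees, less where a joint would pass 70% of its speed; a pose out of reach is approached as far as the arm can. A call with a gripper value outside its range is refused whole. The fingers move at their own pace and stop on an object; FORCE is the grip in N (left out, the last holds). Time passes only in rows, so rows that do not move let the fingers close. It gives the time, the measured TCP pose, the force, the opening and the grip force at its end, in the units of the state.
- state(): the state, without advancing time (a new reading comes with each control period).
- viewer.grab_frame(name): name is "side" or "top"; returns the picture (420x560x3 uint8, red, green, blue); there is no depth.
- viewer.camera_params(name): a dict with "fx", "fy", "cx", "cy" (pixels), "eye" and "orientation" of the camera in the world. Camera axes: x right, y up, looking along -z (the intrinsics and any distortion apply to the point x, -y, -z); pixel columns grow to the right and rows downward; lengths in mm; the calibration is good to about 2 mm. A picture is of the moment at which its call begins. camera_params takes no time and is no camera call.
- hand_in(): hands the job in; it is judged then, once.
Trained networks look in the newest picture that a camera, given by its name, has taken for a name from the list of things; names that differ only in an ending like _2 or _b are one class to them, and where a whole thing is asked for, a point or a joint stands for the part that bears it (a point fixed in the world has none). Each returns a list of dicts, best first, with "confidence" (0 to 1); they miss things now and then, are a little off and sometimes report something else, mostly with a low value. They report only what shows in the picture. A call takes as long as a camera call.
- finder.trace(camera, target): "mask" (420x560 bool, what is visible of it) and "location" ([column, row] in pixels, amid what is visible of it).
The state is a dict: "time": time; "joints": joint angles; "qd": joint speeds; "joint_torque": joint torques, N m; "tool_pos": TCP position; "tool_rot": TCP orientation; "ft_force": force on the tool from outside, world axes, zero at the start; "wrist_torque": the same for the moment, N m; "opening": finger opening in mm; "finger_force": force on a finger pad.
Only numpy, scipy, OpenCV 4.12 (cv2) and the standard library are available. Lean on these libraries where they do the work, as an engineer would, in place of code of your own. Each camera call takes 0.05 s, during which the arm holds its last target. There are 200 camera calls.

TASK

Clear the bench: using the fingers like a brush, sweep the four loose specimen-pot lids (red, yellow, orange, green) along the bench top into the blue dustpan, until each lies right inside it, past the sloping lip. Push them gently - do not pick up, pinch, press hard on or flick them - and leave the green vial, the reagent bottle and the pipette where they are.

Things in the scene. Friction and masses are not known exactly. Their poses are not given: they have to be found in the camera images.
- dustpan: blue dustpan with a non-slip underside (does not shift), 240 mm wide (its x), 200 mm deep (its y), open above. Origin: on the bench under its middle. Mouth faces its +y. Floor flat, 3 mm high. Inner faces: side walls x = -114 and +114 mm, back wall y = -94 mm (50 mm high); side walls 6 mm thick, 14 high at the mouth, 50 at the back. Handle to y = -225 mm, 48 mm high
- dustpan_lip (a point): middle of the front edge of the dustpan's lip, at bench level, 100 mm from the dustpan's origin along its +y; axes as the dustpan's (+y points out of the mouth). The lip is a smooth full-width ramp: from bench level here it rises to 5 mm high at 25 mm inside, then drops to the 3 mm floor
- lid_red: red plastic screw lid of a specimen pot, a plain solid disc 38 mm across and 16 mm high with a ribbed rim, 10 to 20 g, lying flat and loose on the bench; slides when pushed. Origin: centre of its underside; z up
- lid_yellow: yellow plastic screw lid of a specimen pot, a plain solid disc 38 mm across and 16 mm high with a ribbed rim, 10 to 20 g, lying flat and loose on the bench; slides when pushed. Origin: centre of its underside; z up
- lid_orange: orange plastic screw lid of a specimen pot, a plain solid disc 38 mm across and 16 mm high with a ribbed rim, 10 to 20 g, lying flat and loose on the bench; slides when pushed. Origin: centre of its underside; z up
- lid_green: green plastic screw lid of a specimen pot, a plain solid disc 38 mm across and 16 mm high with a ribbed rim, 10 to 20 g, lying flat and loose on the bench; slides when pushed. Origin: centre of its underside; z up
- vial: bystander: small green glass vial with a white cap, 32 mm across, 52 mm tall, standing upright among the lids. Origin: centre of its underside. Must not be moved or tipped
- reagent: bystander: white reagent bottle with a green label, 66 mm across, 140 mm tall, standing to the robot's left of the lids. Origin: centre of its underside. Must not be moved or tipped
- pipette: bystander: blue hand pipette lying on the bench beyond the lids along its own y, about 240 mm long (y = -95 to +145 mm), 24 mm wide (its finger hook reaches x = +30 mm at the y = +108 mm end), 25 mm high. Origin: on the bench under its axis. Must not be moved

How it is judged (in metres and radians):
At the end, for the whole second after the job is handed in: All four lids are at rest in the dustpan, between its side walls and with their centres at least 36 mm behind the front edge of its lip; the vial, the reagent bottle and the pipette are within 20 mm of where they started, vial and bottle upright within 0.2 rad (x of lid_red in the frame of dustpan between -0.108 and 0.108 m and y of lid_red in the frame of dustpan between -0.1 and 0.064 m and z of each of lid_red, lid_yellow, lid_orange, lid_green in the frame of dustpan below 0.06 m and linear speed of each of lid_red, lid_yellow, lid_orange, lid_green below 0.02 m/s and x of lid_yellow in the frame of dustpan between -0.108 and 0.108 m and y of lid_yellow in the frame of dustpan between -0.1 and 0.064 m and x of lid_orange in the frame of dustpan between -0.108 and 0.108 m and y of lid_orange in the frame of dustpan between -0.1 and 0.064 m and x of lid_green in the frame of dustpan between -0.108 and 0.108 m and y of lid_green in the frame of dustpan between -0.1 and 0.064 m and distance of each of vial, reagent, pipette from where it was at the start of the episode below 0.02 m and angle between each of vial, reagent's own z axis and vertical below 0.2 rad); the robot touches nothing.
It fails at once if a lid is lifted: its underside's centre rises more than 30 mm above the bench (height (world z) of any of lid_red, lid_yellow, lid_orange, lid_green above 0.03 m).
It fails at once if a lid is pinched or pressed hard: the fingers bear on it with more than 15 N (contact force between the fingers and lid_red above 15 N or contact force between the fingers and lid_yellow above 15 N or contact force between the fingers and lid_orange above 15 N or contact force between the fingers and lid_green above 15 N).
It fails at once if a lid is flicked: it moves faster than 0.8 m/s (linear speed of any of lid_red, lid_yellow, lid_orange, lid_green above 0.8 m/s).
It fails at once if the vial, the reagent bottle or the pipette is moved more than 20 mm, or the vial or the bottle is tipped more than 0.3 rad (distance of any of vial, reagent, pipette from where it was at the start of the episode above 0.02 m or angle between any of vial, reagent's own z axis and vertical above 0.3 rad).
It also fails if it takes over 72 s, if anything falls off the work surface, if the arm or the gripper's body presses on something with over 40 N, if the wrist force passes 120 N, or if a joint passes its speed limit or range.

## Working session

There is one attempt and no reset: what is moved stays moved. The work goes in short steps, Python scripts to look and compute and a shell command to move; the robot and the scene stay as the last step left them, time stands still between calls to the robot, and variables do not carry over. Pictures are saved under pics/ and viewed, at most 10 in all, crops included, and the job is handed in when it is done.

```bash
mkdir -p pics; ls; cat > h.py <<'E'
import numpy as np, cv2
from bench import state, viewer, hand_in, finder
def proj(name,P):
    c=viewer.camera_params(name); R=np.array(c["orientation"]); p=R.T@(np.array(P,float)-np.array(c["eye"]))
    return c["cx"]+c["fx"]*p[0]/-p[2], c["cy"]-c["fy"]*p[1]/-p[2]
def ray(name,u,v):
    c=viewer.camera_params(name); R=np.array(c["orientation"])
    d=R@np.array([(u-c["cx"])/c["fx"],-(v-c["cy"])/c["fy"],-1]); return np.array(c["eye"]),d
def onz(name,u,v,z):
    e,d=ray(name,u,v); return e+d*(z-e[2])/d[2]
def tri(a,b):
    A=np.zeros((3,3));B=np.zeros(3)
    for n,(u,v) in (("top",a),("side",b)):
        e,d=ray(n,u,v); d=d/np.linalg.norm(d);M=np.eye(3)-np.outer(d,d);A+=M;B+=M@e
    return np.linalg.solve(A,B)
def snap(name,f):
    i=viewer.grab_frame(name); cv2.imwrite("pics/"+f,i[:,:,::-1].copy()); return i
E
python3 - <<'E'
from h import *
np.set_printoptions(precision=1,suppress=True)
for n in("top","side"):
    print(n,viewer.camera_params(n)); snap(n,n+"0.png")
for t in "lid_red lid_yellow lid_orange lid_green vial reagent pipette dustpan dustpan_lip".split():
    L={}
    for n in("top","side"):
        r=finder.trace(n,t)
        for q in r[:2]: print(t,n,round(q["confidence"],2),np.array(q["location"]),q["mask"].sum(),onz(n,*q["location"],16))
        if r: L[n]=r[0]["location"]
    if len(L)==2: print("  tri",tri(L["top"],L["side"]))
print(state())
E
```

```text
pics
top {'fx': 388.2062743143181, 'fy': 388.2062743143181, 'cx': 276.3372552020942, 'cy': 210.01902805335928, 'eye': array([542.5,  78.6, 859.9]), 'orientation': array([[ 0. ,  1. , -0.1],
       [-1. ,  0. , -0. ],
       [-0. ,  0.1,  1. ]])}
side {'fx': 523.0592364587017, 'fy': 523.0592364587017, 'cx': 283.67633366384774, 'cy': 213.0153480888446, 'eye': array([ 522.5, 1090.9,  704.5]), 'orientation': array([[-1. ,  0.1, -0.1],
       [-0.1, -0.5,  0.8],
       [-0. ,  0.8,  0.5]])}
lid_red top 0.69 [206.8 192.8] 252 [645.3 237.9  16. ]
lid_red side 0.51 [269.3 268.7] 230 [647.3 246.   16. ]
  tri [647.2 239.1  10.2]
lid_yellow side 0.58 [282.7 217.7] 159 [640.5  51.   16. ]
lid_yellow side 0.39 [324.5 330. ] 2502 [525.5 409.5  16. ]
lid_orange top 0.68 [294.7 275.1] 261 [471.6  41.8  16. ]
lid_orange top 0.35 [ 99.3 247.4] 1372 [520.6 466.6  16. ]
lid_green top 0.82 [216.4 270.1] 259 [478.1 210.7  16. ]
lid_green top 0.7 [294.5 277.1] 240 [467.3  42.1  16. ]
lid_green side 0.54 [352.2 266.8] 238 [475.5 222.3  16. ]
lid_green side 0.45 [354.7 220.1] 172 [469.2  44.2  16. ]
  tri [
[... 567 characters left out ...]
3.1] 4010 [ 577.6 -303.8   16. ]
  tri [ 580.1 -309.5   13.2]
dustpan_lip top 0.79 [456.  227.9] 12448 [ 581.5 -305.6   16. ]
dustpan_lip side 0.57 [314.4 156.3] 4110 [ 584.  -282.1   16. ]
  tri [ 583.8 -312.6    0.7]
{'time': 1.0, 'joints': array([-76.6,  24.4,   4.2,  92. ,  -2. ,  63.6,  -3.8]), 'qd': array([ 0. , -0. ,  0. , -0.1,  0.1,  0.1, -0. ]), 'joint_torque': array([  0. , -95. ,   3.8, -46.4,   0. ,   0. ,   0. ]), 'tool_pos': array([252.8, 625.9, 239.3]), 'tool_rot': array([[-0.9,  0.4, -0. ],
       [ 0.4,  0.9, -0. ],
       [ 0. , -0. , -1. ]]), 'ft_force': array([-0.4,  0.1,  0.7]), 'wrist_torque': array([ 0. , -0. ,  0.1]), 'finger_force': 0.0, 'opening': 85.4988090096288}
```

View pics/top0.png

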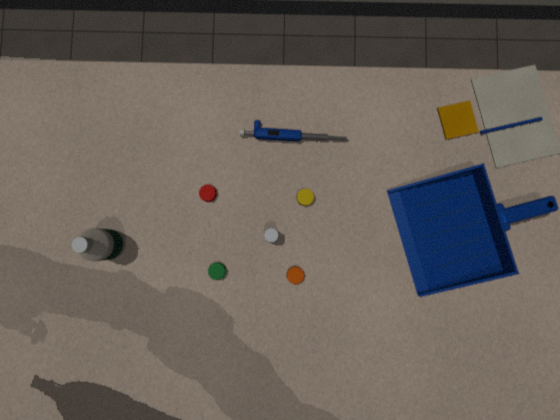

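View pics/side0.png

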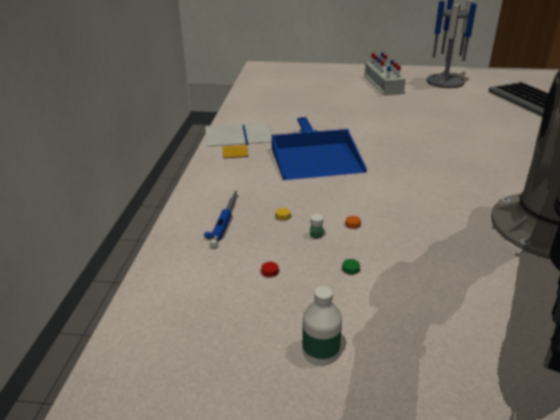

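The top view shows red at (207,193), yellow (306,197), orange (295,275), green (217,270) and the vial at (272,235). The pan mouth runs from (389,191) to (419,294). The side view agrees. The finder missed yellow in the top view, and its second "green" hit is really orange.

```bash
python3 - <<'E'
from h import *
np.set_printoptions(precision=1,suppress=True)
i=cv2.imread("pics/top0.png"); hsv=cv2.cvtColor(i,cv2.COLOR_BGR2HSV)
for n,(u,v) in dict(red=(207,193),yel=(306,197),ora=(295,275),gre=(217,270)).items():
    m=np.zeros(i.shape[:2],np.uint8); m[v-14:v+15,u-14:u+15]=(hsv[v-14:v+15,u-14:u+15,1]>150)
    p=cv2.moments(m,True); c=(p["m10"]/p["m00"],p["m01"]/p["m00"]); print(n,c,p["m00"],onz("top",*c,11))
print("yellow tri",tri((305.5,197),(283,214)),"orange tri",tri((295,275),(353,221)))
for t in((389,191),(419,294)): print("mouth corner",onz("top",*t,14))
for t in((484,167),(516,271)): print("back corner",onz("top",*t,50))
s=state(); R=s["tool_rot"]; print("yaw of tool y",np.degrees(np.arctan2(R[1,1],R[0,1])))
E
```

```text
red (207.38427947598254, 192.75982532751092) 229.0 [646.  237.5  11. ]
yel (304.88793103448273, 196.79741379310346) 232.0 [642.1  22.6  11. ]
ora (295.01680672268907, 274.9033613445378) 238.0 [471.6  40.9  11. ]
gre (216.80851063829786, 270.7925531914894) 188.0 [476.3 210.5  11. ]
yellow tri [642.7  21.    7. ] orange tri [472.2  40.9  11. ]
mouth corner [ 658.9 -161.2   14. ]
mouth corner [ 437.9 -225.5   14. ]
back corner [ 709.6 -350.7   50. ]
back corner [ 494.  -412.2   50. ]
yaw of tool y 68.00597607354861
```

```bash
python3 -m handwheel '[[[1.6,-2.3,0,0,0,-3.3,0.3],[1.6,-2.3,0,0,0,-3.3,0.3],[1.6,-2.3,0,0,0,-3.3,0.3],[1.6,-2.3,0,0,0,-3.3,0.3],[1.6,-2.3,0,0,0,-3.3,0.3],[1.6,-2.3,0,0,0,-3.3,0.3],[1.6,-2.3,0,0,0,-3.3,0.3],[1.6,-2.3,0,0,0,-3.3,0.3]]]' 20
python3 -m handwheel '[[[1.6,-2.3,0,0,0,-3.3,0.3],[1.6,-2.3,0,0,0,-3.3,0.3],[1.6,-2.3,0,0,0,-3.3,0.3],[1.6,-2.3,0,0,0,-3.3,0.3],[1.6,-2.3,0,0,0,-3.3,0.3],[1.6,-2.3,0,0,0,-3.3,0.3],[1.6,-2.3,0,0,0,-3.3,0.3],[1.6,-2.3,0,0,0,-3.3,0.3]]]'
cat >> h.py <<'E'
def st(goal=None,yaw=None):
    s=state();R=s["tool_rot"];y=np.degrees(np.arctan2(R[1,1],R[0,1]))
    print("t",round(s["time"],2),"pos",s["tool_pos"].round(1),"yaw",round(y,1),"tilt",R[:2,2].round(3),"F",s["ft_force"].round(1),"open",round(s["opening"],1))
    if goal is not None: print("left cm",((np.array(goal)-s["tool_pos"])/10).round(2),"yaw left",round(yaw-y,1))
E
python3 -c "
from h import *; st((650.5,66,100),-11)"
```

```text
time: 1.67
tool_pos: [381.8, 440.1, 239.4]
tool_rot: [[-0.661, 0.751, 0.0], [0.751, 0.661, 0.0], [0.0, 0.0, -1.0]]
ft_force: [1.1, 1.0, 0.6]
opening: 25.5
finger_force: 0.0
time: 2.33
tool_pos: [509.6, 255.8, 239.5]
tool_rot: [[-0.258, 0.966, 0.0], [0.966, 0.258, 0.0], [0.0, 0.0, -1.0]]
ft_force: [1.1, 0.0, -0.3]
opening: 25.6
finger_force: 0.0
t 2.33 pos [509.6 255.8 239.5] yaw 14.9 tilt [0. 0.] F [ 1.1  0.  -0.3] open 25.6
left cm [ 14.09 -18.98 -13.95] yaw left -25.9
```

```bash
python3 -m handwheel '[[[1.76,-2.37,-1.74,0,0,-3.2,0.3],[1.76,-2.37,-1.74,0,0,-3.2,0.3],[1.76,-2.37,-1.74,0,0,-3.2,0.3],[1.76,-2.37,-1.74,0,0,-3.2,0.3],[1.76,-2.37,-1.74,0,0,-3.2,0.3],[1.76,-2.37,-1.74,0,0,-3.2,0.3],[1.76,-2.37,-1.74,0,0,-3.2,0.3],[1.76,-2.37,-1.74,0,0,-3.2,0.3]]]' >/dev/null
python3 -m handwheel '[[[0,0,-2.5,0,0,0,0.3],[0,0,-2.5,0,0,0,0.3],[0,0,-1.5,0,0,0,0.3],[0,0,-1.0,0,0,0,0.3],[0,0,-0.5,0,0,0,0.3],[0,0,0,0,0,0,0.3]]]' >/dev/null
python3 -c "
from h import *; st((650.5,66,16),-11); snap('side','s1.png'); i=cv2.imread('pics/s1.png')[130:330,180:400]; cv2.imwrite('pics/s1c.png',cv2.resize(i,None,fx=3,fy=3))"
```

```text
t 3.5 pos [649.4  68.3  19.8] yaw -10.4 tilt [-0.001 -0.   ] F [0.7 0.4 0.2] open 25.8
left cm [ 0.11 -0.23 -0.38] yaw left -0.6
```

View pics/s1c.png

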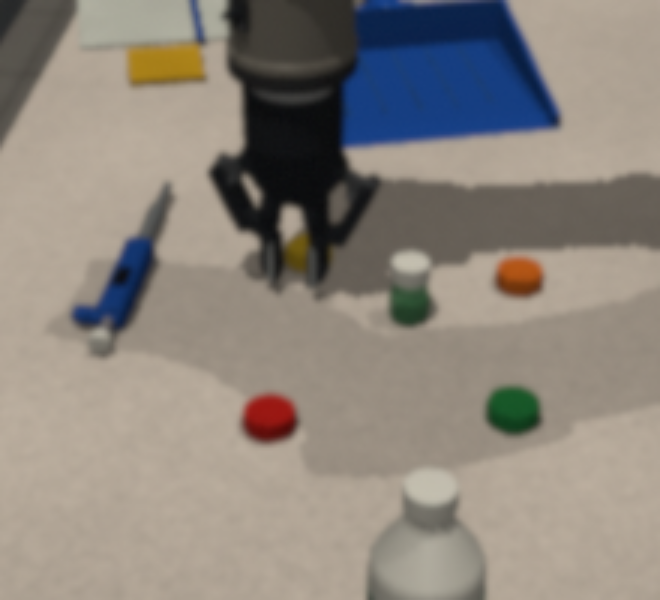

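Yellow sits just ahead of the cradle formed by the fingers (crop, about 305,250). The vial at (410,290) is clear. I'll push slowly at first.

```bash
python3 -m handwheel '[[[0,0,-0.4,0,0,0,0.3],[-0.1,-0.5,0,0,0,0,0.3],[-0.1,-0.5,0,0,0,0,0.3],[-0.1,-0.5,0,0,0,0,0.3],[-0.1,-0.5,0,0,0,0,0.3],[-0.15,-0.8,0,0,0,0,0.3],[-0.2,-1.0,0,0,0,0,0.3],[-0.2,-1.1,0,0,0,0,0.3]]]'
python3 -m handwheel '[[[-0.22,-1.2,0,0,0,0,0.3],[-0.22,-1.2,0,0,0,0,0.3],[-0.22,-1.2,0,0,0,0,0.3],[-0.22,-1.2,0,0,0,0,0.3],[-0.22,-1.2,0,0,0,0,0.3],[-0.22,-1.2,0,0,0,0,0.3],[-0.22,-1.2,0,0,0,0,0.3],[-0.22,-1.2,0,0,0,0,0.3]]]'
python3 -c "
from h import *; st((583,-285,15.5),-11); snap('top','t2.png'); i=cv2.imread('pics/t2.png')[140:320,180:440]; cv2.imwrite('pics/t2c.png',cv2.resize(i,None,fx=3,fy=3))"
```

```text
time: 4.22
tool_pos: [639.8, 18.2, 16.2]
tool_rot: [[0.18, 0.984, -0.0], [0.984, -0.18, -0.0], [-0.0, -0.0, -1.0]]
ft_force: [0.4, 0.2, -0.1]
opening: 26.0
finger_force: 0.1
time: 4.88
tool_pos: [622.2, -78.0, 16.1]
tool_rot: [[0.18, 0.984, 0.0], [0.984, -0.18, 0.0], [0.0, 0.0, -1.0]]
ft_force: [-0.5, -0.2, -0.1]
opening: 25.5
finger_force: 0.1
t 4.88 pos [622.2 -78.   16.1] yaw -10.4 tilt [0. 0.] F [-0.5 -0.2 -0.1] open 25.5
left cm [ -3.92 -20.7   -0.06] yaw left -0.6
```

View pics/t2c.png

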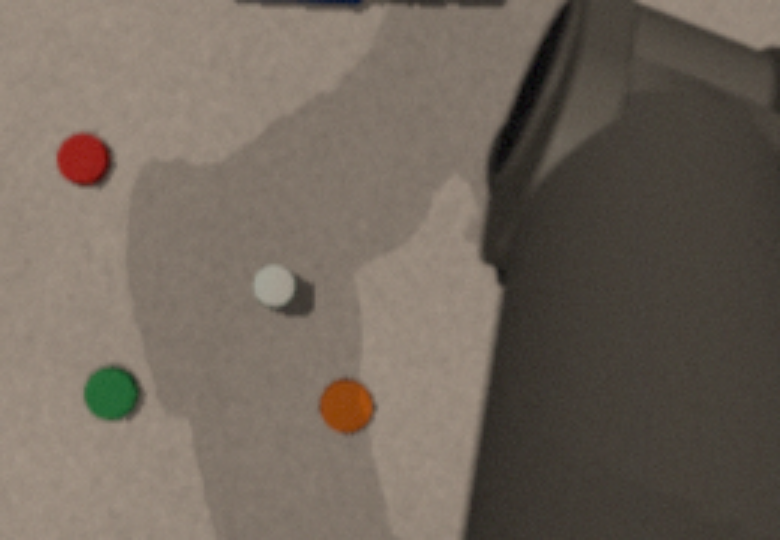

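The arm hides the yellow lid in the top view. It has left its old spot, and the other lids and the vial haven't moved. Continuing into the pan and then lifting clear.

```bash
python3 -m handwheel '[[[-0.22,-1.2,0,0,0,0,0.3],[-0.22,-1.2,0,0,0,0,0.3],[-0.22,-1.2,0,0,0,0,0.3],[-0.22,-1.2,0,0,0,0,0.3],[-0.22,-1.2,0,0,0,0,0.3],[-0.22,-1.2,0,0,0,0,0.3],[-0.22,-1.2,0,0,0,0,0.3],[-0.22,-1.2,0,0,0,0,0.3]]]'
python3 -m handwheel '[[[-0.22,-1.2,0,0,0,0,0.3],[-0.22,-1.2,0,0,0,0,0.3],[-0.22,-1.2,0,0,0,0,0.3],[-0.22,-1.2,0,0,0,0,0.3],[-0.22,-1.2,0,0,0,0,0.3],[-0.22,-1.2,0,0,0,0,0.3],[-0.22,-1.2,0,0,0,0,0.3],[-0.2,-1.1,0,0,0,0,0.3]]]'
python3 -m handwheel '[[[-0.1,-0.8,0,0,0,0,0.3],[-0.1,-0.4,0,0,0,0,0.3],[0,0,0,0,0,0,0.3],[0,0.5,0.5,0,0,0,0.3],[0,1,1,0,0,0,0.3],[0,1.5,2,0,0,0,0.3],[0,2,2.5,0,0,0,0.3],[0,2,2.5,0,0,0,0.3]]]'
python3 -c "
from h import *; st((465,86,100),8); snap('side','s3.png'); i=cv2.imread('pics/s3.png')[80:280,180:400]; cv2.imwrite('pics/s3c.png',cv2.resize(i,None,fx=3,fy=3))
r=finder.trace('side','lid_yellow'); print([(q['confidence'],q['location'],onz('side',*q['location'],14)) for q in r[:2]])"
```

```text
time: 5.6
tool_pos: [604.6, -174.0, 16.1]
tool_rot: [[0.181, 0.984, -0.0], [0.984, -0.181, 0.0], [-0.0, -0.0, -1.0]]
ft_force: [-0.2, 0.6, 0.3]
opening: 26.3
finger_force: 0.4
time: 6.27
tool_pos: [587.2, -269.1, 16.1]
tool_rot: [[0.181, 0.984, -0.0], [0.984, -0.181, -0.0], [-0.0, -0.0, -1.0]]
ft_force: [-0.4, -1.1, -0.1]
opening: 25.7
finger_force: 0.1
time: 6.93
tool_pos: [585.2, -207.4, 102.4]
tool_rot: [[0.18, 0.984, -0.001], [0.984, -0.18, 0.001], [0.001, -0.001, -1.0]]
ft_force: [1.0, 0.2, 0.7]
opening: 25.5
finger_force: 0.0
t 6.93 pos [ 585.2 -207.4  102.4] yaw -10.3 tilt [-0.001  0.001] F [1.  0.2 0.7] open 25.5
left cm [-12.02  29.34  -0.24] yaw left 18.3
[(0.44, [316.7, 154.5], array([ 578.12766881, -298.52378322,   14.        ]))]
```

View pics/s3c.png

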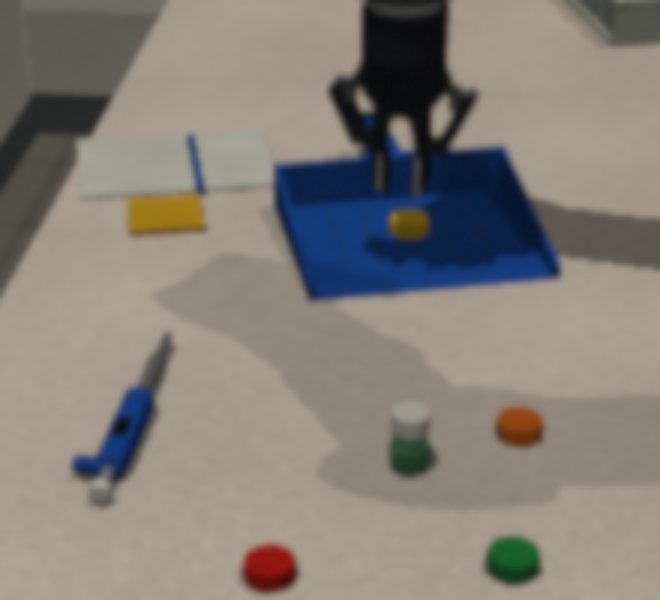

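The yellow lid is in the middle of the pan (crop 410,222). The vial, pipette and other lids are untouched. Orange is next.

```bash
python3 -m handwheel '[[[-1.2,2.93,0,0,0,1.83,0.3],[-1.2,2.93,0,0,0,1.83,0.3],[-1.2,2.93,0,0,0,1.83,0.3],[-1.2,2.93,0,0,0,1.83,0.3],[-1.2,2.93,0,0,0,1.83,0.3],[-1.2,2.93,0,0,0,1.83,0.3],[-1.2,2.93,0,0,0,1.83,0.3],[-1.2,2.93,0,0,0,1.83,0.3]]]' >/dev/null
python3 -m handwheel '[[[-1.2,2.93,0,0,0,1.83,0.3],[-1.2,2.93,0,0,0,1.83,0.3],[0,0,-2,0,0,0,0.3],[0,0,-2.5,0,0,0,0.3],[0,0,-2.0,0,0,0,0.3],[0,0,-1.3,0,0,0,0.3],[0,0,-0.6,0,0,0,0.3],[0,0,0,0,0,0,0.3]]]' >/dev/null
python3 -c "
from h import *; st((520.5,-301,16),8)"
```

```text
t 8.37 pos [464.5  83.6  16.4] yaw 8.0 tilt [-0.002 -0.   ] F [-0.7  0.2  0.1] open 25.5
left cm [  5.6  -38.46  -0.04] yaw left 0.0
```

```bash
python3 -m handwheel '[[[0.07,-0.5,0,0,0,0,0.3],[0.07,-0.5,0,0,0,0,0.3],[0.07,-0.5,0,0,0,0,0.3],[0.07,-0.5,0,0,0,0,0.3],[0.12,-0.8,0,0,0,0,0.3],[0.15,-1.0,0,0,0,0,0.3],[0.16,-1.1,0,0,0,0,0.3],[0.17,-1.2,0,0,0,0,0.3]]]' >/dev/null
python3 -m handwheel '[[[0.175,-1.2,0,0,0,0,0.3],[0.175,-1.2,0,0,0,0,0.3],[0.175,-1.2,0,0,0,0,0.3],[0.175,-1.2,0,0,0,0,0.3],[0.175,-1.2,0,0,0,0,0.3],[0.175,-1.2,0,0,0,0,0.3],[0.175,-1.2,0,0,0,0,0.3],[0.175,-1.2,0,0,0,0,0.3]]]' | head -2
python3 -m handwheel '[[[0.175,-1.2,0,0,0,0,0.3],[0.175,-1.2,0,0,0,0,0.3],[0.175,-1.2,0,0,0,0,0.3],[0.175,-1.2,0,0,0,0,0.3],[0.175,-1.2,0,0,0,0,0.3],[0.175,-1.2,0,0,0,0,0.3],[0.175,-1.2,0,0,0,0,0.3],[0.175,-1.2,0,0,0,0,0.3]]]' | head -2
python3 -m handwheel '[[[0.175,-1.2,0,0,0,0,0.3],[0.175,-1.2,0,0,0,0,0.3],[0.175,-1.2,0,0,0,0,0.3],[0.175,-1.2,0,0,0,0,0.3],[0.175,-1.2,0,0,0,0,0.3],[0.175,-1.2,0,0,0,0,0.3],[0.175,-1.2,0,0,0,0,0.3],[0.175,-1.2,0,0,0,0,0.3]]]'
python3 -m handwheel '[[[0.175,-1.2,0,0,0,0,0.3],[0.12,-0.8,0,0,0,0,0.3],[0.05,-0.4,0,0,0,0,0.3],[0,0,0,0,0,0,0.3],[0,0.5,0.5,0,0,0,0.3],[0,1.5,1.5,0,0,0,0.3],[0,2,3,0,0,0,0.3],[0,2,3.4,0,0,0,0.3]]]'
python3 -c "
from h import *; st((470,255,100),8); snap('side','s4.png'); 
for t in('lid_orange','lid_yellow'):
  r=finder.trace('side',t); print(t,[(q['confidence'],q['location'],onz('side',*q['location'],14)) for q in r[:2]])"
```

```text
time: 9.7
tool_pos: [488.2, -75.5, 17.1]
time: 10.37
tool_pos: [502.4, -171.0, 17.1]
time: 11.03
tool_pos: [516.4, -266.9, 17.1]
tool_rot: [[-0.138, 0.99, -0.0], [0.99, 0.138, 0.0], [0.0, -0.0, -1.0]]
ft_force: [-0.4, 0.4, -0.2]
opening: 25.7
finger_force: 0.1
time: 11.7
tool_pos: [518.4, -227.8, 100.9]
tool_rot: [[-0.138, 0.99, -0.003], [0.99, 0.138, 0.001], [0.002, -0.003, -1.0]]
ft_force: [1.4, 0.6, 0.9]
opening: 25.6
finger_force: 0.0
t 11.7 pos [ 518.4 -227.8  100.9] yaw 7.9 tilt [-0.003  0.001] F [1.4 0.6 0.9] open 25.6
left cm [-4.84 48.28 -0.09] yaw left 0.1
lid_orange [(0.55, [350.4, 265.8], array([479.1246325, 216.7538281,  14.       ]))]
lid_yellow []
```

View pics/s4.png

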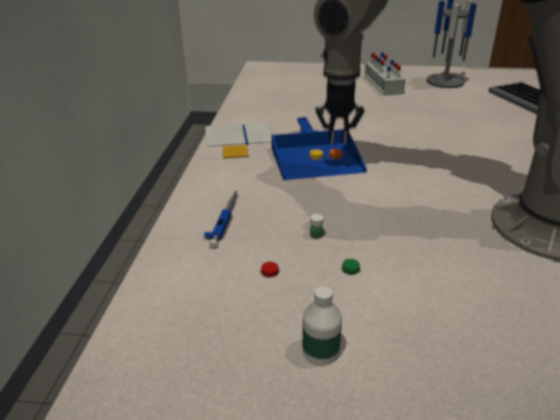

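Orange is in the pan too (336,154), beside yellow (316,154). Green is next.

```bash
python3 -m handwheel '[[[-0.36,3.72,0,0,0,-0.1,0.3],[-0.36,3.72,0,0,0,-0.1,0.3],[-0.36,3.72,0,0,0,-0.1,0.3],[-0.36,3.72,0,0,0,-0.1,0.3],[-0.36,3.72,0,0,0,-0.1,0.3],[-0.36,3.72,0,0,0,-0.1,0.3],[-0.36,3.72,0,0,0,-0.1,0.3],[-0.36,3.72,0,0,0,-0.1,0.3]]]' >/dev/null
python3 -m handwheel '[[[-0.36,3.72,0,0,0,-0.1,0.3],[-0.36,3.72,0,0,0,-0.1,0.3],[-0.36,3.72,0,0,0,-0.2,0.3],[-0.36,3.72,0,0,0,-0.2,0.3],[-0.36,3.72,0,0,0,-0.2,0.3],[0,0,0,0,0,0,0.3]]]' >/dev/null
python3 -m handwheel '[[[0,0,-2,0,0,0,0.3],[0,0,-2.5,0,0,0,0.3],[0,0,-2.0,0,0,0,0.3],[0,0,-1.3,0,0,0,0.3],[0,0,-0.6,0,0,0,0.3],[0,0,0,0,0,0,0.3]]]' >/dev/null
python3 -c "
from h import *; st((527,-245,16),6.4)"
```

```text
t 13.52 pos [471.9 253.   15.6] yaw 6.3 tilt [-0.002 -0.002] F [ 0.5  0.1 -0.1] open 25.7
left cm [ 5.51e+00 -4.98e+01  4.00e-02] yaw left 0.1
```

```bash
python3 -m handwheel '[[[0.05,-0.5,0,0,0,0,0.3],[0.05,-0.5,0,0,0,0,0.3],[0.05,-0.5,0,0,0,0,0.3],[0.05,-0.5,0,0,0,0,0.3],[0.09,-0.8,0,0,0,0,0.3],[0.11,-1.0,0,0,0,0,0.3],[0.12,-1.1,0,0,0,0,0.3],[0.13,-1.2,0,0,0,0,0.3]]]' >/dev/null
python3 -m handwheel '[[[0.155,-1.4,0,0,0,0,0.3],[0.155,-1.4,0,0,0,0,0.3],[0.155,-1.4,0,0,0,0,0.3],[0.155,-1.4,0,0,0,0,0.3],[0.155,-1.4,0,0,0,0,0.3],[0.155,-1.4,0,0,0,0,0.3],[0.155,-1.4,0,0,0,0,0.3],[0.155,-1.4,0,0,0,0,0.3]]]' | head -2
python3 -m handwheel '[[[0.155,-1.4,0,0,0,0,0.3],[0.155,-1.4,0,0,0,0,0.3],[0.155,-1.4,0,0,0,0,0.3],[0.155,-1.4,0,0,0,0,0.3],[0.155,-1.4,0,0,0,0,0.3],[0.155,-1.4,0,0,0,0,0.3],[0.155,-1.4,0,0,0,0,0.3],[0.155,-1.4,0,0,0,0,0.3]]]' | head -2
python3 -m handwheel '[[[0.135,-1.2,0,0,0,0,0.3],[0.135,-1.2,0,0,0,0,0.3],[0.135,-1.2,0,0,0,0,0.3],[0.135,-1.2,0,0,0,0,0.3],[0.135,-1.2,0,0,0,0,0.3],[0.135,-1.2,0,0,0,0,0.3],[0.135,-1.2,0,0,0,0,0.3],[0.135,-1.2,0,0,0,0,0.3]]]' | head -2
python3 -m handwheel '[[[0.135,-1.2,0,0,0,0,0.3],[0.135,-1.2,0,0,0,0,0.3],[0.135,-1.2,0,0,0,0,0.3],[0.135,-1.2,0,0,0,0,0.3],[0.135,-1.2,0,0,0,0,0.3],[0.135,-1.2,0,0,0,0,0.3],[0.135,-1.2,0,0,0,0,0.3],[0.135,-1.2,0,0,0,0,0.3]]]'
python3 -m handwheel '[[[0.12,-1.0,0,0,0,0,0.3],[0.08,-0.7,0,0,0,0,0.3],[0.04,-0.4,0,0,0,0,0.3],[0,0,0,0,0,0,0.3],[0,0.5,0.5,0,0,0,0.3],[0,1.5,1.5,0,0,0,0.3],[0,2,3,0,0,0,0.3],[0,2,3.4,0,0,0,0.3]]]'
python3 -c "
from h import *; st((651,282,100),-6.4); snap('side','s5.png'); i=cv2.imread('pics/s5.png')[80:280,180:400]; cv2.imwrite('pics/s5c.png',cv2.resize(i,None,fx=3,fy=3))"
```

```text
time: 14.85
tool_pos: [491.7, 79.1, 17.2]
time: 15.52
tool_pos: [503.9, -32.9, 17.1]
time: 16.18
tool_pos: [515.1, -128.3, 17.1]
time: 16.85
tool_pos: [525.9, -224.4, 17.1]
tool_rot: [[-0.11, 0.994, -0.0], [0.994, 0.11, 0.0], [0.0, -0.0, -1.0]]
ft_force: [-0.1, -0.0, 1.0]
opening: 25.8
finger_force: 0.1
time: 17.52
tool_pos: [526.9, -182.3, 101.0]
tool_rot: [[-0.11, 0.994, -0.003], [0.994, 0.11, 0.001], [0.001, -0.003, -1.0]]
ft_force: [1.7, 1.1, 0.5]
opening: 25.9
finger_force: 0.0
t 17.52 pos [ 526.9 -182.3  101. ] yaw 6.3 tilt [-0.003  0.001] F [1.7 1.1 0.5] open 25.9
left cm [12.41 46.43 -0.1 ] yaw left -12.7
```

View pics/s5c.png

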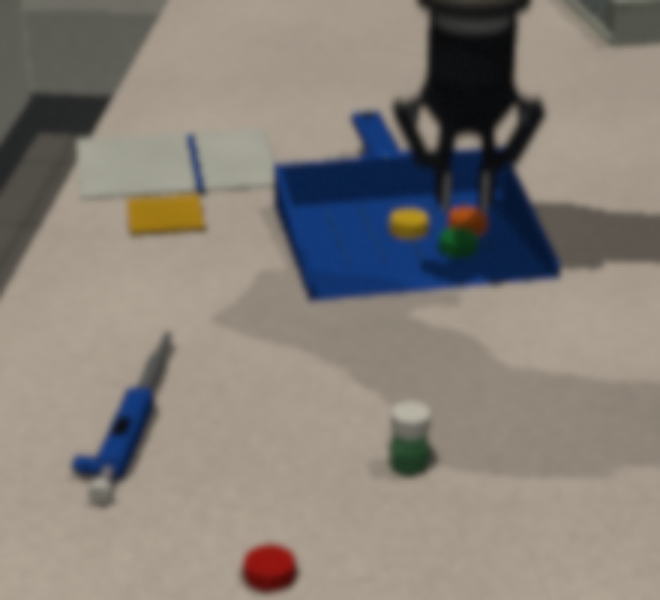

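Green is in the pan next to orange (crop 458,242). Red is the last one.

```bash
python3 -m handwheel '[[[0.955,3.57,0,0,0,-0.94,0.3],[0.955,3.57,0,0,0,-0.94,0.3],[0.955,3.57,0,0,0,-0.94,0.3],[0.955,3.57,0,0,0,-0.94,0.3],[0.955,3.57,0,0,0,-0.94,0.3],[0.955,3.57,0,0,0,-0.94,0.3],[0.955,3.57,0,0,0,-0.94,0.3],[0.955,3.57,0,0,0,-0.94,0.3]]]' >/dev/null
python3 -m handwheel '[[[0.955,3.57,0,0,0,-0.94,0.3],[0.955,3.57,0,0,0,-0.94,0.3],[0.955,3.57,0,0,0,-0.94,0.3],[0.955,3.57,0,0,0,-0.94,0.3],[0.955,3.57,0,0,0,-0.94,0.3],[0,0,0,0,0,0,0.3]]]' >/dev/null
python3 -m handwheel '[[[0,0,-2,0,0,0,0.3],[0,0,-2.5,0,0,0,0.3],[0,0,-2.0,0,0,0,0.3],[0,0,-1.3,0,0,0,0.3],[0,0,-0.6,0,0,0,0.3],[0,0,0,0,0,0,0.3]]]' >/dev/null
python3 -c "
from h import *; st((596.5,-240,16),-5.9)"
```

```text
t 19.23 pos [651.4 280.2  16.1] yaw -5.9 tilt [-0.002 -0.001] F [0.1 1.2 1. ] open 25.6
left cm [-5.490e+00 -5.202e+01 -1.000e-02] yaw left -0.0
```

```bash
python3 -m handwheel '[[[-0.05,-0.5,0,0,0,0,0.3],[-0.05,-0.5,0,0,0,0,0.3],[-0.05,-0.5,0,0,0,0,0.3],[-0.05,-0.5,0,0,0,0,0.3],[-0.09,-0.8,0,0,0,0,0.3],[-0.11,-1.0,0,0,0,0,0.3],[-0.12,-1.1,0,0,0,0,0.3],[-0.13,-1.2,0,0,0,0,0.3]]]' >/dev/null
python3 -m handwheel '[[[-0.148,-1.4,0,0,0,0,0.3],[-0.148,-1.4,0,0,0,0,0.3],[-0.148,-1.4,0,0,0,0,0.3],[-0.148,-1.4,0,0,0,0,0.3],[-0.148,-1.4,0,0,0,0,0.3],[-0.148,-1.4,0,0,0,0,0.3],[-0.148,-1.4,0,0,0,0,0.3],[-0.148,-1.4,0,0,0,0,0.3]]]' | head -2
python3 -m handwheel '[[[-0.148,-1.4,0,0,0,0,0.3],[-0.148,-1.4,0,0,0,0,0.3],[-0.148,-1.4,0,0,0,0,0.3],[-0.148,-1.4,0,0,0,0,0.3],[-0.148,-1.4,0,0,0,0,0.3],[-0.148,-1.4,0,0,0,0,0.3],[-0.148,-1.4,0,0,0,0,0.3],[-0.148,-1.4,0,0,0,0,0.3]]]' | head -2
python3 -m handwheel '[[[-0.137,-1.3,0,0,0,0,0.3],[-0.137,-1.3,0,0,0,0,0.3],[-0.137,-1.3,0,0,0,0,0.3],[-0.137,-1.3,0,0,0,0,0.3],[-0.137,-1.3,0,0,0,0,0.3],[-0.137,-1.3,0,0,0,0,0.3],[-0.137,-1.3,0,0,0,0,0.3],[-0.137,-1.3,0,0,0,0,0.3]]]' | head -2
python3 -m handwheel '[[[-0.137,-1.3,0,0,0,0,0.3],[-0.137,-1.3,0,0,0,0,0.3],[-0.137,-1.3,0,0,0,0,0.3],[-0.137,-1.3,0,0,0,0,0.3],[-0.137,-1.3,0,0,0,0,0.3],[-0.137,-1.3,0,0,0,0,0.3],[-0.137,-1.3,0,0,0,0,0.3],[-0.137,-1.3,0,0,0,0,0.3]]]'
python3 -m handwheel '[[[-0.12,-1.2,0,0,0,0,0.3],[-0.08,-0.8,0,0,0,0,0.3],[-0.05,-0.5,0,0,0,0,0.3],[0,0,0,0,0,0,0.3],[0,0.5,0.5,0,0,0,0.3],[0,1.5,1.5,0,0,0,0.3],[0,2,3,0,0,0,0.3],[0,2,3.4,0,0,0,0.3]]]'
python3 -m handwheel '[[[0,2,3,0,0,0,0.3],[0,3,2,0,0,0,0.3],[0,3.5,1,0,0,0,0.3],[0,3.5,0,0,0,0,0.3],[0,3.5,0,0,0,0,0.3],[0,3.5,0,0,0,0,0.3],[0,3.5,0,0,0,0,0.3],[0,1.5,0,0,0,0,0.3]]]'
python3 -c "
from h import *; snap('side','s6.png'); i=cv2.imread('pics/s6.png')[80:280,180:400]; cv2.imwrite('pics/s6c.png',cv2.resize(i,None,fx=3,fy=3)); snap('top','t6.png')"
```

```text
time: 20.57
tool_pos: [633.9, 105.5, 17.1]
time: 21.23
tool_pos: [622.0, -6.4, 17.1]
time: 21.9
tool_pos: [611.0, -110.3, 17.1]
time: 22.57
tool_pos: [600.1, -214.4, 17.1]
tool_rot: [[0.103, 0.995, -0.0], [0.995, -0.103, -0.0], [-0.0, -0.0, -1.0]]
ft_force: [-0.2, -0.3, 0.7]
opening: 25.7
finger_force: 0.0
time: 23.23
tool_pos: [596.7, -176.0, 100.8]
tool_rot: [[0.103, 0.995, -0.003], [0.995, -0.103, 0.001], [0.001, -0.003, -1.0]]
ft_force: [1.0, 0.1, 0.2]
opening: 25.7
finger_force: 0.0
time: 23.9
tool_pos: [596.9, 68.9, 161.6]
tool_rot: [[0.097, 0.995, 0.0], [0.995, -0.097, 0.002], [0.002, -0.0, -1.0]]
ft_force: [-0.3, 0.4, 0.4]
opening: 25.4
finger_force: 0.0
```

View pics/s6c.png

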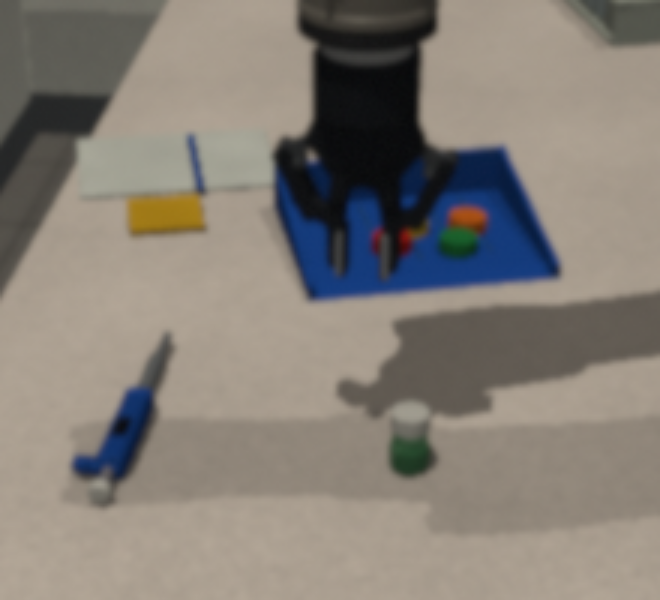

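View pics/t6.png

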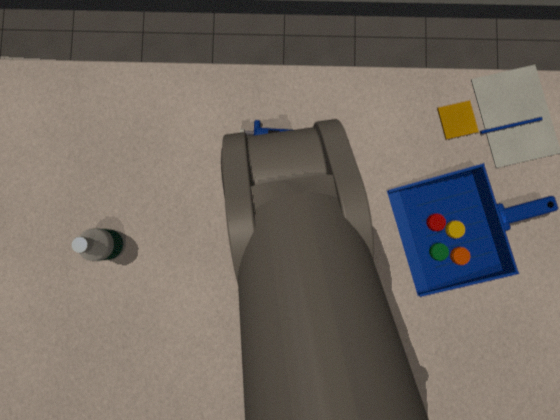

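Both views show all four lids well inside the pan: in the top view red is at (437,222), yellow (456,229), green (440,252) and orange (461,256). Red and green, the nearest, are roughly 75 mm past the lip. The vial, pipette and bottle are where they started, and the gripper is clear.

```bash
python3 -c "
from h import *; print(hand_in())"
```

```text
the job is handed in; nothing more can be done
None
```

All four lids were swept into the dustpan, each well past the lip. The vial, bottle and pipette looked undisturbed in the last pictures, and the job was handed in at about 24 s; no verdict was returned.

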